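# Open the pin case past its safety tab

## Task

Open the clear-lidded pin case, which is shut by a two-stage catch: first swing the red safety tab well off the black latch lever, then lift the lever until the lid springs open, and leave the case open with the tab still aside. The tab swings freely to one side only, left on some days and right on others, which can only be felt: try it without forcing it and go the other way if it stops after a few millimetres. Leave the wax block, the tape measure and the thread spool where they are.

Things in the scene. Friction and masses are not known exactly. Their poses are not given: they have to be found in the camera images.
- case: Pale wooden display case, fixed. Origin on the table below the lever's hinge; x runs level from the lever's end (-x) to the display box (+x), z up. In mm: wooden deck x -30..38, y +-55, top z 52; grey metal catch housing on it x 0..38, y +-55, top z 90; display box x 48..153, y +-68, clear lid's top z 66. Below x -30 only the lever stands over bare table.
- safety_tab (a joint): Angle of the red tab about an upright pin: 0 along the lever, + when its knob is to the case's -y side, - to its +y side. It stays where put (about 2 N at the knob moves it). A hidden, slightly springy stop halts it at 0.1 to 0.2 rad (10 mm at the knob) on one side; the other is free to 0.8. Nearer than 0.45 it blocks or fouls the lever; aside is beyond 0.45. Over 45 N from the fingers is forcing it.
- tab_knob (a point): Mid-height (z 86 mm above the table) of the red upright knob, 14 mm across, free from z 71 to 100, on the tab's free end. The tab is a flat red bar 14 mm wide, z 65 to 71, on top of the lever; the knob's axis is 70 mm from its pivot pin, which is at x 25, y 0 mm of the case under the metal housing.
- latch_lever (a joint): Angle of the black latch lever about a level hinge along the case's y axis at z 60 mm: 0 down and shut, 1.0 the upper end. 100 mm long, 7 thick, 14 wide, with a 40 mm wide paddle over its last 32 mm, which overhangs bare table with 56 mm free below. About 2 N at the paddle lifts it; it stays where left. Near 0.4 rad it has drawn the bolt and frees the lid.
- lever_end (a point): Middle of the free end of the latch lever's paddle, 100 mm from its hinge, half-way through its thickness.
- lid (a joint): Angle of the clear lid about its hinge at the far (+x) end of the case: 0 shut, 1.25 wide open. Once the bolt is drawn a spring opens it by itself in about 2 s and holds it open.
- lid_front (a point): Middle of the lid's front edge.
- thread_block_mid (a point): Centre of the yellow wax block, 30x46x18 mm, loose bystander.
- tape_roll_mid (a point): Centre of the yellow rolled tape measure, 64x65x14 mm, loose bystander.
- spool_navy_mid (a point): Centre of the spool of navy thread, 48 mm across, 32 mm tall, loose bystander.

How it is judged:
By the outcome, as a careful person would: the job done as asked, in the order asked, and still so for the second after the job is handed in, with the robot touching nothing.
It also fails if it takes over 64 s, if anything falls off the work surface, if the arm or the gripper's body presses on something with over 40 N, if the wrist force passes 120 N, or if a joint passes its speed limit or range.

## Robot

A 7-joint arm with a two-finger parallel gripper is mounted at the origin on a cart in front of the work surface, level with it; the furniture and walls round the work are solid. World frame = base frame: x ahead of the robot, y to its left, z up, the work surface at z = 0. Lengths are in m, angles in rad, forces in N, time in s.
With the tool pointing down it reaches from about 0.35 to 0.9 m from the base axis. Payload 19.9 kg.
Tool frame: the origin (TCP) lies midway between the tips of the shut fingers; the grasp point (between the pads) lies 19 mm behind it; z points along the fingers, y is the line along which they close (so a half turn about z gives the same grasp; the last joint's range is limited). The gripper opens to 85 mm and grips with 20 to 120 N. Pads are 22 mm wide; open, the fingers measure 114 mm over their backs; the gripper's body (76 mm by 85 mm) begins 54 mm behind the grasp point. The pads swing forward as they close: fully open they stand 13 mm farther back than shut.
Start: joints at [-1.22, 0.417, -0.01, 1.614, 0.005, 1.111, -0.053], TCP at [0.239, 0.577, 0.231] pointing down, gripper open.
Joint ranges: [-2.81, 2.81], [-0.39, 2.02], [-1.27, 1.25], [0.06, 2.57], [-1.19, 4.33], [0.19, 2], [-2.82, 2.82]. Speed limits (rad/s): [1.89, 1.89, 2.39, 2.39, 3.01, 3.01, 3.01].

## Interface

Orientations are given as [roll, pitch, yaw] about the fixed x, y, z axes, in that order (R = Rz(yaw) Ry(pitch) Rx(roll)).
In Python, from bench import get_state, capture, camera_model, close_job, spot_in, masks_of gives the robot as it stands. The module is installed in compiled form; this text tells all that it offers.
- The arm moves only by the shell command python3 -m inch 'ROWS' [OPENING]. ROWS is JSON, a list of rows, each a list of 6 numbers: the shift along the world's x, y, z scaled (see below), then the turn, a rotation vector about the world's x, y, z scaled (see below). A call has 1 to 8 rows; each row is the pose to reach, as a shift and turn from the pose commanded when the call began; what a row does not reach only later rows make up. The controller multiplies each number of a shift by 1 m and each number of a turn by 45 degrees. A row lasts 1/12 s, in which the tool goes at most 41.7 mm and 7.16 degrees, less where a joint would pass 70% of its speed; a pose out of reach is approached as far as the arm can. A call with a number of a shift or a turn outside -1 to 1 is refused whole. A call with a gripper value outside its range is refused whole. OPENING is the opening, from 0 (shut) to 1 (fully open), set as the call begins (- or left out, the last holds). The fingers move at their own pace and stop on an object; the grip force is fixed at half the most. Time passes only in rows, so rows that repeat a pose let the fingers close. It gives the time, the measured TCP pose, the force, the opening and the grip force at its end, in the units of the state.
- get_state(): the state, without advancing time (a new reading comes with each control period).
- capture(name): name is "scene" or "top"; returns the picture (420x560x3 uint8, red, green, blue); there is no depth.
- camera_model(name): a dict with "camera_matrix" (3x3 intrinsics, pixels), "world_to_cam" (4x4, takes a point from world to camera coordinates). Camera axes: x right, y down, z forward; pixel columns grow to the right and rows downward; lengths in m; the calibration is good to about 2 mm. A picture is of the moment at which its call begins. camera_model takes no time and is no camera call.
- close_job(): hands the job in; it is judged then, once.
Trained networks look in the newest picture that a camera, given by its name, has taken for a name from the list of things; names that differ only in an ending like _2 or _b are one class to them, and where a whole thing is asked for, a point or a joint stands for the part that bears it (a point fixed in the world has none). Each returns a list of dicts, best first, with "conf" (0 to 1); they miss things now and then, are a little off and sometimes report something else, mostly with a low value. They report only what shows in the picture. A call takes as long as a camera call.
- spot_in(camera, target): "position" ([column, row] in pixels, amid what is visible of it).
- masks_of(camera, target): "pixels" (420x560 bool, what is visible of it) and "position" ([column, row] in pixels, amid what is visible of it).
The state is a dict: "time_s": time; "joint_positions": joint angles; "qd": joint speeds; "joint_efforts": joint torques, N m; "eef_pos": TCP position; "tool_rot": TCP orientation; "ft_force": force on the tool from outside, world axes, zero at the start; "wrist_torque": the same for the moment, N m; "finger_gap": finger opening in m; "finger_force": force on a finger pad.
Only numpy, scipy, OpenCV 4.12 (cv2) and the standard library are available. Lean on these libraries where they do the work, as an engineer would, in place of code of your own. Each camera call takes 0.05 s, during which the arm holds its last target. There are 200 camera calls.

## Working session

There is one attempt and no reset: what is moved stays moved. The work goes in short steps, Python scripts to look and compute and a shell command to move; the robot and the scene stay as the last step left them, time stands still between calls to the robot, and variables do not carry over. Pictures are saved under pics/ and viewed, at most 10 in all, crops included, and the job is handed in when it is done.

```bash
mkdir -p pics
cat > h.py <<'E'
import numpy as np, cv2
from bench import *
def ray(cam,px,z):
    m=camera_model(cam);K=np.array(m["camera_matrix"]);T=np.array(m["world_to_cam"])
    R=T[:3,:3];c=-R.T@T[:3,3];d=R.T@np.linalg.inv(K)@np.array([px[0],px[1],1.])
    return c+d*(z-c[2])/d[2]
def proj(cam,p):
    m=camera_model(cam);K=np.array(m["camera_matrix"]);T=np.array(m["world_to_cam"])
    q=K@(T[:3,:3]@np.array(p)+T[:3,3]);return q[:2]/q[2]
E
python3 - <<'E'
from h import *
ims=[]
for c in("scene","top"):
    im=capture(c);cv2.imwrite(f"pics/{c}0.png",im[:,:,::-1])
    for t,z in(("tab_knob",.086),("lever_end",.06),("lid_front",.066),("thread_block_mid",.009),("tape_roll_mid",.007),("spool_navy_mid",.016)):
        for r in spot_in(c,t)[:2]: print(c,t,round(r["conf"],2),np.round(r["position"]),ray(c,r["position"],z).round(3))
s=get_state();print(s["eef_pos"],s["tool_rot"],s["time_s"])
E
```

```text
scene tab_knob 0.59 [275. 232.] [0.455 0.147 0.086]
scene tab_knob 0.55 [269. 188.] [0.524 0.258 0.086]
scene lever_end 0.74 [265. 222.] [0.468 0.2   0.06 ]
scene lid_front 0.97 [308. 281.] [0.439 0.026 0.066]
scene lid_front 0.55 [276. 228.] [0.475 0.167 0.066]
scene tape_roll_mid 0.51 [268. 189.] [0.574 0.322 0.007]
scene tape_roll_mid 0.29 [264. 222.] [0.495 0.239 0.007]
scene spool_navy_mid 0.81 [249. 161.] [0.595 0.435 0.016]
top tab_knob 0.46 [295. 211.] [0.467 0.15  0.086]
top lever_end 0.54 [269. 211.] [0.47  0.209 0.06 ]
top lid_front 0.87 [350. 224.] [0.445 0.02  0.066]
top thread_block_mid 0.75 [217. 257.] [0.359 0.331 0.009]
top tape_roll_mid 0.89 [223. 167.] [0.583 0.328 0.007]
top tape_roll_mid 0.44 [271. 212.] [0.475 0.205 0.007]
[0.23922221 0.57739268 0.23127286] [-3.14154119e+00  4.22795063e-05  2.74882700e+00] 0.7
```

View pics/scene0.png

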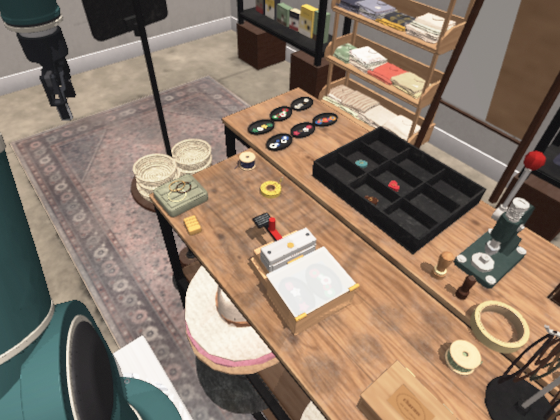

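View pics/top0.png

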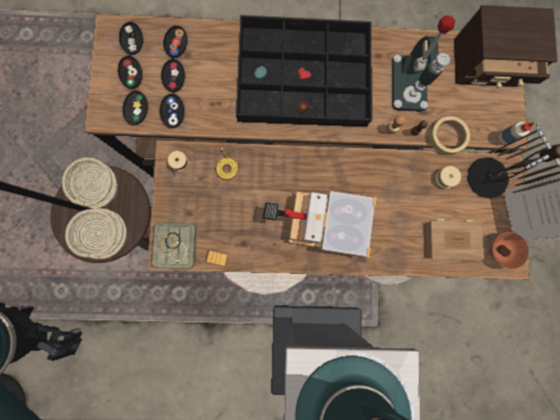

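The scene picture shows the black paddle near (263,220) and the red knob near (272,225). In the top picture, the paddle is near (270,211), the red tab spans 283–306 at row 214, and the lid is at (350,223). The arm is at lower left, clear of everything. Next I'll refine the case pose from colour.

Run:
```python
from h import *
from scipy.optimize import least_squares
a=cv2.imread("pics/scene0.png")[190:350,225:385];b=cv2.imread("pics/top0.png")[175:265,250:385]
cv2.imwrite("pics/c0.png",np.hstack([cv2.resize(a,(400,400),interpolation=2),cv2.resize(b,(400,400*90//135),interpolation=2) if 0 else cv2.copyMakeBorder(cv2.resize(b,(400,267),interpolation=2),0,133,0,0,0)]))
for c,w in(("scene",(190,350,225,385)),("top",(175,265,250,385))):
    im=cv2.imread(f"pics/{c}0.png").astype(int);B,G,R=im[...,0],im[...,1],im[...,2]
    m=np.zeros(B.shape,bool);m[w[0]:w[1],w[2]:w[3]]=1
    r=m&(R>120)&(G<70)&(B<70);k=m&(im.max(2)<70)
    for n,q in(("red",r),("black",k)):
        ys,xs=np.nonzero(q);print(c,n,len(xs),xs.min(),xs.max(),ys.min(),ys.max(),xs.mean(),ys.mean())
```

```text
scene red 115 269 281 218 239 273.7826086956522 229.0782608695652
scene black 1191 227 384 190 346 356.97816960537364 207.5264483627204
top red 113 285 303 209 218 293.82300884955754 213.89380530973452
top black 116 263 287 203 219 272.5431034482759 212.75862068965517
```

View pics/c0.png

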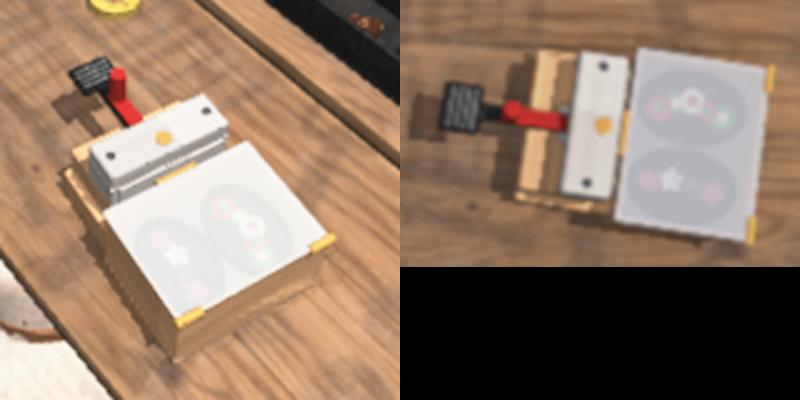

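Run:
```python
from h import *
from scipy.optimize import least_squares
# case y: with x to the right in image, z toward viewer -> +y is up in top image
T=lambda u,v:(250+(u-400)/2.963,175+v/2.963); S=lambda u,v:(225+u/2.5,190+v/2.5)
ob=[("top",T(637,48),(48,68,66)),("top",T(775,67),(153,68,66)),("top",T(750,243),(153,-68,66)),("top",T(614,220),(48,-68,66)),
("top",T(580,52),(0,55,90)),("top",T(629,55),(38,55,90)),("top",T(612,198),(38,-55,90)),("top",T(562,192),(0,-55,90)),
("scene",S(106,208),(48,-68,66)),("scene",S(250,142),(48,68,66)),("scene",S(330,240),(153,68,66)),("scene",S(178,322),(153,-68,66)),
("top",T(462,107),(-84,0,63)),("scene",S(92,74),(-84,0,63)),("scene",S(117,70),(-45,0,100)),("top",T(513,108),(-45,0,100))]
def W(p,q):
    c,s=np.cos(p[2]),np.sin(p[2]);q=np.array(q)/1000.
    return np.array([p[0]+c*q[0]-s*q[1],p[1]+s*q[0]+c*q[1],q[2]])
f=lambda p:np.concatenate([proj(c,W(p,q))-np.array(u) for c,u,q in ob])
r=least_squares(f,[.46,.1,-1.65],loss="soft_l1");p=r.x
print(p);print(f(p).reshape(-1,2).round(1).tolist())
print("knob",W(p,(-45,0,86)),"end",W(p,(-100,0,60)),"lidmm/px",ray("top",(300,210),.08)-ray("top",(301,210),.08))
for c,px in(("top",T(513,108)),("scene",S(117,70))):print("knobtop",ray(c,px,.1))
s=get_state();R=cv2.Rodrigues(np.array([0,0,0.]))[0];print(s["tool_rot"],s["eef_pos"])
```

```text
[ 0.45789486  0.12266761 -1.69891993]
[[0.8, 0.1], [-1.7, 0.7], [-0.4, -0.9], [0.5, -0.3], [0.2, -0.9], [0.1, 0.7], [-0.8, 0.4], [-0.7, -0.2], [-0.7, 2.3], [-0.7, 0.5], [0.3, -0.7], [0.6, 0.0], [-0.4, -0.0], [1.3, -0.3], [0.6, 1.3], [-0.1, 0.3]]
knob [0.46364466 0.16729876 0.086     ] end [0.47067219 0.22184795 0.06      ] lidmm/px [-7.00692903e-05  2.28671791e-03  0.00000000e+00]
knobtop [0.46430851 0.16701447 0.1       ]
knobtop [0.46479975 0.17092558 0.1       ]
[-3.14154119e+00  4.22795063e-05  2.74882700e+00] [0.23922221 0.57739268 0.23127286]
```

```bash
python3 -m inch '[[0.12,-0.21,0,0,0,-0.83],[0.12,-0.21,0,0,0,-0.83],[0.12,-0.21,0,0,0,-0.83],[0.12,-0.21,0,0,0,-0.83],[0.12,-0.21,0,0,0,-0.83],[0.12,-0.21,0,0,0,-0.83],[0.12,-0.21,0,0,0,-0.83],[0.12,-0.21,0,0,0,-0.83]]' 0.4
python3 -m inch '[[0.105,-0.2,0,0,0,-0.83],[0.105,-0.2,0,0,0,-0.83],[0.105,-0.2,0,0,0,-0.83],[0.105,-0.2,0,0,0,-0.83],[0.105,-0.2,0,0,0,-0.83],[0.105,-0.2,0,0,0,-0.83],[0.105,-0.2,0,0,0,-0.83],[0.105,-0.2,0,0,0,-0.83]]'
python3 -c "
from bench import *
s=get_state();print(s['joint_positions'],s['finger_gap'],s['tool_rot'],s['eef_pos'])"
```

```text
time_s: 1.37
eef_pos: [0.3603, 0.366, 0.2317]
tool_rot: [3.141, -0.0, 2.094]
ft_force: [-0.4, 0.2, -0.1]
finger_gap: 0.0342
finger_force: 0.0
time_s: 2.03
eef_pos: [0.4644, 0.1678, 0.2312]
tool_rot: [-3.142, -0.0, 1.446]
ft_force: [-0.9, 1.3, 0.4]
finger_gap: 0.034
finger_force: 0.0
[-0.78786137  0.19067822  0.42824201  1.94495491 -0.09229477  1.02477807
 -0.44344143] 0.03396334230392168 [-3.14150658e+00 -2.06910223e-05  1.44580996e+00] [0.46439377 0.16777751 0.23122177]
```

```bash
python3 -m inch '[[0,0,-0.04,0,0,0],[0,0,-0.08,0,0,0],[0,0,-0.11,0,0,0],[0,0,-0.11,0,0,0]]'
python3 - <<'E'
from h import *
print(get_state()["eef_pos"])
o=[]
for c,w in(("scene",(180,280,225,325)),("top",(165,265,240,340))):
    im=capture(c)[...,::-1];o.append(cv2.resize(im[w[0]:w[1],w[2]:w[3]],(400,400),interpolation=2))
    print([(round(r["conf"],2),np.round(r["position"])) for r in spot_in(c,"tab_knob")[:1]],proj(c,(.464,.168,.1)))
cv2.imwrite("pics/c1.png",np.hstack(o))
E
```

```text
time_s: 2.37
eef_pos: [0.4609, 0.1682, 0.1165]
tool_rot: [-3.135, 0.004, 1.449]
ft_force: [-1.3, -0.5, -1.9]
finger_gap: 0.034
finger_force: 0.0
[0.46093923 0.16822417 0.11652602]
[(0.61, array([276., 228.]))] [272.37278766 219.00526026]
[(0.19, array([371., 209.]))] [287.6914641  211.57372977]
```

View pics/c1.png

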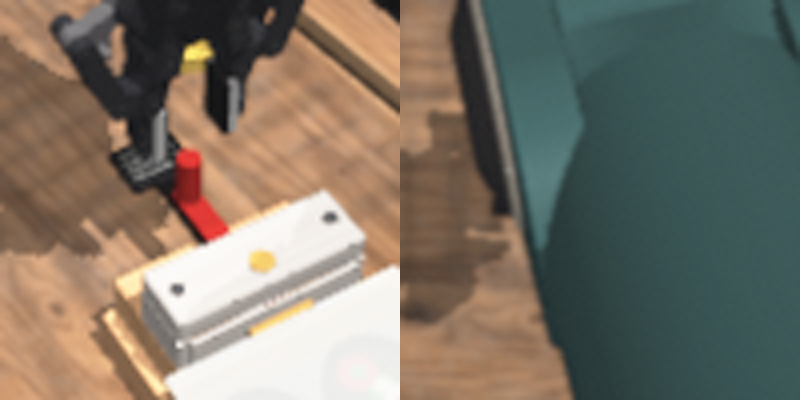

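The knob top is at scene pixel (272,219), matching the model. The two fingers straddle it from above, so I'm going down.

```bash
python3 -m inch '[[0.001,0,-0.02,0,0,0],[0.001,0,-0.045,0,0,0],[0.001,0,-0.045,0,0,0],[0.001,0,-0.045,0,0,0]]'
```

```text
time_s: 2.9
eef_pos: [0.4655, 0.1677, 0.0774]
tool_rot: [-3.142, -0.0, 1.445]
ft_force: [0.4, -0.2, -0.7]
finger_gap: 0.0341
finger_force: 0.0
```

```bash
python3 -m inch '[[0.008,-0.001,0,0,0,0],[0.011,-0.0015,0,0,0,0],[0.014,-0.002,0,0,0,0],[0.014,-0.002,0,0,0,0]]'
python3 -m inch '[[0.003,-0.0005,0,0,0,0],[0.003,-0.0005,0,0,0,0]]'
python3 -m inch '[[0.003,-0.0005,0,0,0,0],[0.003,-0.0005,0,0,0,0]]'
```

```text
time_s: 3.23
eef_pos: [0.4804, 0.1654, 0.0772]
tool_rot: [3.14, -0.001, 1.445]
ft_force: [-0.2, 0.0, -0.3]
finger_gap: 0.034
finger_force: 0.0
time_s: 3.4
eef_pos: [0.4827, 0.1648, 0.0765]
tool_rot: [3.141, -0.0, 1.445]
ft_force: [-0.2, -0.6, -1.3]
finger_gap: 0.0345
finger_force: 0.0
time_s: 3.57
eef_pos: [0.4856, 0.1643, 0.0763]
tool_rot: [3.142, 0.0, 1.445]
ft_force: [-0.6, 0.7, 0.7]
finger_gap: 0.0341
finger_force: 0.0
```

```bash
python3 -m inch '[[0.002,-0.0005,0,0,0,0],[0.003,-0.0005,0,0,0,0]]'
python3 -m inch '[[0.002,-0.0005,0,0,0,0],[0.003,-0.0005,0,0,0,0]]'
python3 - <<'E'
from h import *
im=capture("scene")[...,::-1];cv2.imwrite("pics/c2.png",cv2.resize(im[180:280,225:325],(500,500),interpolation=2))
E
```

```text
time_s: 3.73
eef_pos: [0.4883, 0.1637, 0.0762]
tool_rot: [-3.141, 0.0, 1.445]
ft_force: [-2.8, -1.6, 1.3]
finger_gap: 0.0338
finger_force: 1.0
time_s: 3.9
eef_pos: [0.4913, 0.1631, 0.0762]
tool_rot: [-3.141, 0.0, 1.445]
ft_force: [-2.3, -2.2, 0.1]
finger_gap: 0.0343
finger_force: 1.1
```

View pics/c2.png

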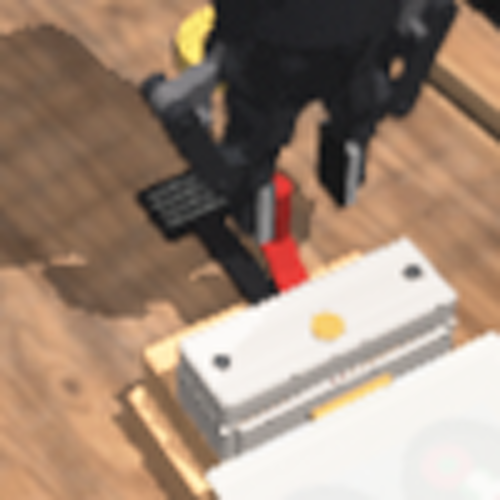

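The left finger is pushing the knob (scene ~(281,221)) and the tab has swung about 16 mm, past the stop range, at only 3 N. This is the free side, so I'll follow the arc.

```bash
python3 -m inch '[[0.005,-0.002,0,0,0,0],[0.008,-0.004,0,0,0,0],[0.008,-0.004,0,0,0,0]]'
python3 -m inch '[[0.005,-0.002,0,0,0,0],[0.010,-0.005,0,0,0,0],[0.010,-0.005,0,0,0,0]]'
python3 -m inch '[[0.005,-0.003,0,0,0,0],[0.010,-0.006,0,0,0,0],[0.010,-0.006,0,0,0,0]]'
python3 - <<'E'
from h import *
im=capture("scene")[...,::-1];cv2.imwrite("pics/c3.png",cv2.resize(im[180:280,225:325],(500,500),interpolation=2))
E
```

```text
time_s: 4.2
eef_pos: [0.5002, 0.1589, 0.0764]
tool_rot: [3.141, -0.0, 1.444]
ft_force: [0.4, -0.7, -0.3]
finger_gap: 0.0341
finger_force: 0.0
time_s: 4.45
eef_pos: [0.5104, 0.1535, 0.0764]
tool_rot: [3.141, 0.0, 1.444]
ft_force: [1.0, -0.5, 1.3]
finger_gap: 0.0342
finger_force: 0.0
time_s: 4.7
eef_pos: [0.5201, 0.1473, 0.0763]
tool_rot: [3.141, 0.001, 1.444]
ft_force: [1.0, -0.5, 1.0]
finger_gap: 0.0343
finger_force: 0.0
```

View pics/c3.png

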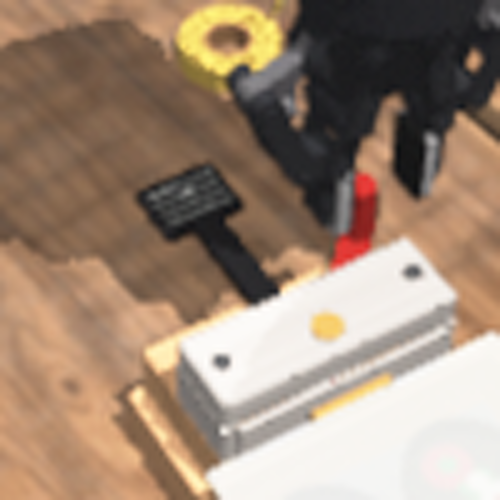

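The knob is now at scene ~(298,217), roughly 0.75 rad aside, and the lever is bare. I'll back off, rise and move over the paddle.

```bash
python3 -m inch '[[-0.008,0.001,0,0,0,0],[-0.008,0.001,0,0,0,0],[-0.008,0.001,0.04,0,0,0],[-0.008,0.001,0.075,0,0,0],[-0.03,0.03,0.075,0,0,0],[-0.0515,0.059,0.075,0,0,0],[-0.0515,0.059,0.075,0,0,0],[-0.0515,0.059,0.075,0,0,0]]'
python3 -m inch '[[0,0,0,0,0,0],[0,0,0,0,0,0],[0,0,0,0,0,0],[0,0,0,0,0,0]]' 0.95
python3 - <<'E'
from h import *
im=capture("scene")[...,::-1];cv2.imwrite("pics/c4.png",cv2.resize(im[0:320,60:420],(675,600),interpolation=2))
for c in ["scene"]:
  for t in ("tab_knob","lever_end"): print(t,[(round(r["conf"],2),np.round(r["position"])) for r in spot_in(c,t)[:1]])
E
```

```text
time_s: 5.42
eef_pos: [0.4664, 0.2095, 0.1515]
tool_rot: [-3.141, -0.001, 1.449]
ft_force: [0.7, -0.4, 0.3]
finger_gap: 0.034
finger_force: 0.0
time_s: 5.75
eef_pos: [0.468, 0.2067, 0.1511]
tool_rot: [-3.141, 0.0, 1.444]
ft_force: [0.5, -0.2, -0.1]
finger_gap: 0.0801
finger_force: 0.0
tab_knob [(0.62, array([299., 226.]))]
lever_end [(0.56, array([264., 225.]))]
```

View pics/c4.png

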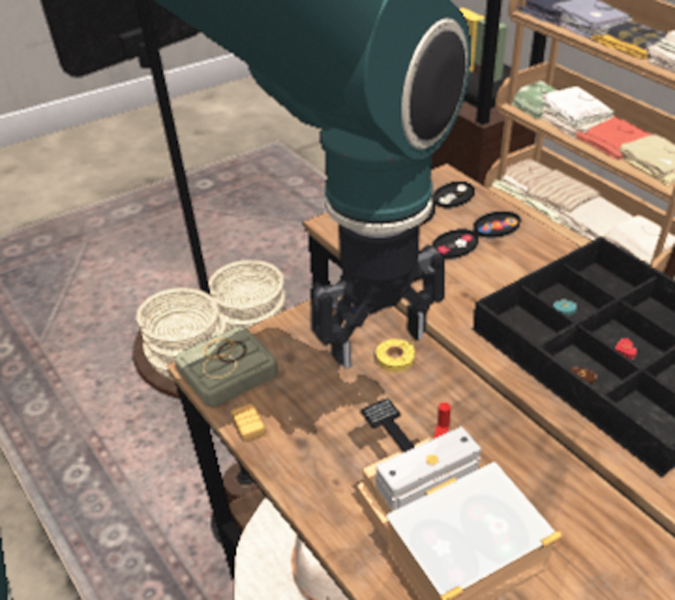

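The picture shows the tab aside with its knob at scene (297,222), the paddle free at (263,220), the arm high above the lid, and the bystanders undisturbed. Next I'll straddle the paddle and grip it.

```bash
python3 -m inch '[[0.0005,-0.0005,-0.035,0,0,0],[0.0005,-0.0005,-0.07,0,0,0],[0.0005,-0.0005,-0.095,0,0,0],[0.0005,-0.0005,-0.115,0,0,0],[0.0005,-0.0005,-0.115,0,0,0],[0.0005,-0.0005,-0.115,0,0,0]]'
python3 -m inch '[[0,0,0,0,0,0],[0,0,0,0,0,0],[0,0,0,0,0,0],[0,0,0,0,0,0]]' 0.3
```

```text
time_s: 6.4
eef_pos: [0.468, 0.2064, 0.036]
tool_rot: [-3.14, 0.001, 1.445]
ft_force: [0.1, -0.2, 0.7]
finger_gap: 0.081
finger_force: 0.0
time_s: 6.73
eef_pos: [0.469, 0.2073, 0.0375]
tool_rot: [3.14, -0.001, 1.445]
ft_force: [-2.8, -2.2, 14.5]
finger_gap: 0.0385
finger_force: 58.4
```

```bash
python3 -m inch '[[0,0.001,0.0045,0.063,-0.008,0],[0,0.002,0.0086,0.126,-0.016,0],[0,0.0025,0.013,0.19,-0.024,0],[0,0.003,0.0173,0.252,-0.033,0],[0,0.003,0.0173,0.252,-0.033,0]]'
```

```text
time_s: 7.15
eef_pos: [0.4693, 0.2099, 0.0553]
tool_rot: [3.139, -0.205, 1.444]
ft_force: [2.6, 3.8, 1.5]
finger_gap: 0.0387
finger_force: 61.1
```

```bash
python3 -m inch '[[0,0,0.0044,0.063,-0.008,0],[0,0,0.0088,0.126,-0.016,0],[0,0,0.013,0.19,-0.024,0],[0,-0.0005,0.0175,0.252,-0.033,0],[0,-0.001,0.022,0.315,-0.041,0],[0,-0.002,0.026,0.378,-0.049,0],[-0.0003,-0.003,0.030,0.44,-0.057,0],[-0.0005,-0.004,0.0346,0.504,-0.065,0]]'
python3 - <<'E'
from h import *
im=capture("scene")[...,::-1];cv2.imwrite("pics/c5.png",cv2.resize(im[180:320,215:395],(720,560),interpolation=2))
E
```

```text
time_s: 7.82
eef_pos: [0.4686, 0.2054, 0.089]
tool_rot: [3.137, -0.601, 1.446]
ft_force: [-0.0, -5.5, -7.0]
finger_gap: 0.0387
finger_force: 61.3
```

View pics/c5.png

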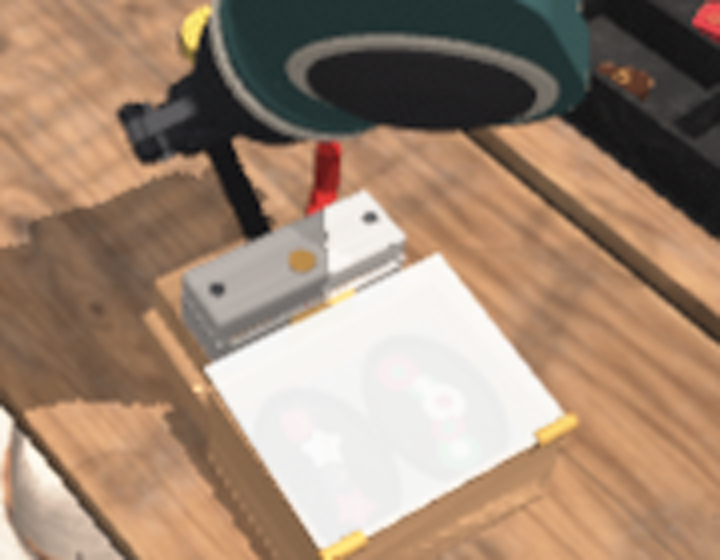

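The lever is up with the paddle still gripped, and the lid appears to be just lifting. The tab is still aside, with its knob at about scene (297,217). I'll open the fingers and retreat along the tool axis.

```bash
python3 -m inch '[[0,0,0,0,0,0],[0,0,0,0,0,0],[0,0,0,0,0,0],[0,0,0,0,0,0]]' 0.9
python3 -m inch '[[-0.0015,-0.011,0.0165,0,0,0],[-0.003,-0.022,0.033,0,0,0],[-0.0045,-0.034,0.05,0,0,0],[-0.0045,-0.034,0.085,0,0,0],[-0.0045,-0.014,0.12,-0.15,0.02,0],[0,0.02,0.15,-0.3,0.04,0],[0,0.05,0.16,-0.45,0.06,0],[0,0.08,0.16,-0.6,0.08,0]]'
python3 - <<'E'
from h import *
im=capture("scene")[...,::-1];cv2.imwrite("pics/c6.png",cv2.resize(im[130:320,175:395],(695,600),interpolation=2))
E
```

```text
time_s: 8.2
eef_pos: [0.4675, 0.2063, 0.0882]
tool_rot: [3.139, -0.598, 1.447]
ft_force: [-0.1, -0.0, 0.1]
finger_gap: 0.0771
finger_force: 0.0
time_s: 8.87
eef_pos: [0.4658, 0.2422, 0.2317]
tool_rot: [-3.128, -0.314, 1.448]
ft_force: [0.6, -0.0, 0.2]
finger_gap: 0.077
finger_force: 0.0
```

View pics/c6.png

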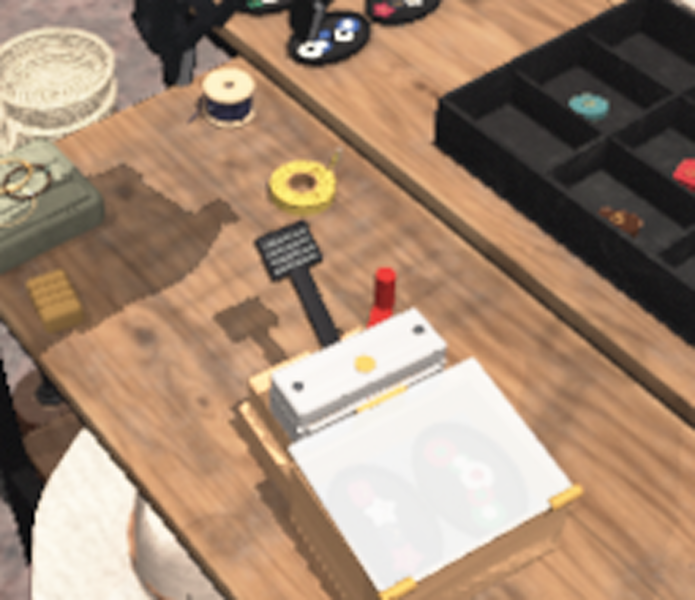

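The lever stands raised, the tab is aside, and the bystanders are in place. The lid still looks nearly shut about 1 s after the lift, so I'll wait for the spring and measure again.

```bash
for i in 1 2 3; do python3 -m inch '[[0,0,0,0,0,0],[0,0,0,0,0,0],[0,0,0,0,0,0],[0,0,0,0,0,0],[0,0,0,0,0,0],[0,0,0,0,0,0],[0,0,0,0,0,0],[0,0,0,0,0,0]]' | head -1; done
python3 - <<'E'
from h import *
im=capture("scene")[...,::-1];cv2.imwrite("pics/c7.png",cv2.resize(im[130:320,175:395],(695,600),interpolation=2))
for t in("lid_front","lever_end","tab_knob"): print(t,[(round(r["conf"],2),np.round(r["position"])) for r in spot_in("scene",t)[:1]])
p=(.45789,.12267,-1.69892);c,s=np.cos(p[2]),np.sin(p[2])
W=lambda x,y,z:np.array([p[0]+c*x-s*y,p[1]+s*x+c*y,z])
for th in(0,.2,.3,.4,.5,.6):print(th,proj("scene",W(-.084*np.cos(th),0,.06+.084*np.sin(th))).round(1))
E
```

```text
time_s: 9.58
time_s: 10.25
time_s: 10.92
lid_front [(0.71, array([311., 281.]))]
lever_end [(0.94, array([272., 216.]))]
tab_knob []
0 [263.1 220.2]
0.2 [263.4 215.5]
0.3 [263.9 213.5]
0.4 [264.6 211.8]
0.5 [265.4 210.5]
0.6 [266.5 209.4]
```

View pics/c7.png

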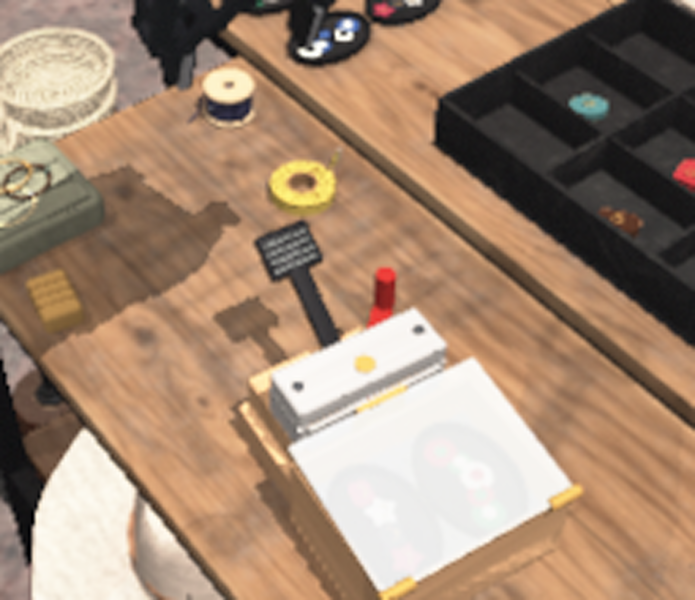

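The paddle centre is at scene (266.5,209), which puts the lever at about 0.6 rad. The knob is at (297,217), and the lid still looks shut. I've used all 10 pictures, so from here I check numerically.

```bash
cat >> h.py <<'E'
P=(.45789,.12267,-1.69892);_c,_s=np.cos(P[2]),np.sin(P[2])
W=lambda x,y,z:np.array([P[0]+_c*x-_s*y,P[1]+_s*x+_c*y,z])
def blobs(c):
    im=capture(c).astype(int);R,G,B=im[...,0],im[...,1],im[...,2]
    w=np.zeros(R.shape,bool)
    w[(slice(190,350),slice(225,385)) if c=="scene" else (slice(175,265),slice(250,385))]=1
    o={}
    m=w&(R>120)&(G<70)&(B<70)
    ys,xs=np.nonzero(m);o["red"]=(len(xs),xs.min(),xs.max(),ys.min(),ys.max()) if len(xs) else 0
    k=w&(im.max(2)<70);n,l,st,ce=cv2.connectedComponentsWithStats(k.astype(np.uint8))
    o["black"]=[(st[i].tolist(),ce[i].round(1).tolist()) for i in range(1,n) if st[i,4]>40]
    o["im"]=im
    return o
E
python3 - <<'E'
from h import *
for c in("scene","top"):
    o=blobs(c);im=o.pop("im");print(c,o)
    a=cv2.imread(f"pics/{c}0.png")[...,::-1].astype(int);d=np.abs(im-a).max(2)
    pts=np.array([proj(c,W(x,y,.066)) for x,y in((.055,-.06),(.055,.06),(.145,.06),(.145,-.06))]).astype(np.int32)
    m=np.zeros(d.shape,np.uint8);cv2.fillPoly(m,[pts],1);print("lid diff",d[m>0].mean(),np.percentile(d[m>0],95))
    for t in("lid_front",):
        for r in masks_of(c,t)[:1]:
            ys,xs=np.nonzero(r["pixels"]);print(t,r["conf"],len(xs),xs.min(),xs.max(),ys.min(),ys.max())
    for a in(.3,.45,.6,.75):print("knobtop",a,proj(c,W(.025-.07*np.cos(a),.07*np.sin(a),.1)).round(1))
    for th in(0,.05,.1,.2,1.25):print("lidfront",th,*[proj(c,W(.153-.105*np.cos(th),y,.066+.105*np.sin(th))).round(1) for y in(-.068,.068)])
E
```

```text
scene {'red': (81, np.int64(292), np.int64(299), np.int64(215), np.int64(232)), 'black': [([332, 190, 53, 42, 1043], [366.1, 204.0]), ([256, 206, 26, 33, 181], [272.0, 223.7])]}
lid diff 3.6022120518688023 5.0
lid_front 0.71 3718 267 354 244 316
knobtop 0.3 [281.8 216.5]
knobtop 0.45 [286.8 216. ]
knobtop 0.6 [291.8 216. ]
knobtop 0.75 [296.9 216.5]
lidfront 0 [266.6 275.5] [324.3 247.3]
lidfront 0.05 [266.7 274. ] [324.6 245.7]
lidfront 0.1 [266.8 272.6] [325.  244.2]
lidfront 0.2 [267.2 269.9] [326.  241.5]
lidfront 1.25 [289.1 272.4] [354.6 239.7]
top {'red': 0, 'black': [([250, 175, 90, 90, 4022], [296.1, 213.9])]}
lid diff 121.0304347826087 141.54999999999995
knobtop 0.3 [290.8 202.9]
knobtop 0.45 [293.1 198.9]
knobtop 0.6 [296.  195.3]
knobtop 0.75 [299.5 192.2]
lidfront 0 [322.7 249. ] [330.7 191.3]
lidfront 0.05 [323.1 248.9] [331.2 190.9]
lidfront 0.1 [323.6 248.9] [331.7 190.5]
lidfront 0.2 [325.  248.9] [333.2 189.8]
lidfront 1.25 [364.7 253.2] [372.8 188.3]
```

Run:
```python
from h import *
a=cv2.imread("pics/scene0.png")
for n,im in(("0",a[...,::-1].astype(int)),("now",capture("scene").astype(int))):
    k=(im.max(2)<70).astype(np.uint8);k[:,300:]=0;k[:195]=0;k[245:]=0;k[:,:240]=0
    x,l,st,ce=cv2.connectedComponentsWithStats(k);i=1+np.argmax(st[1:,4]);ys,xs=np.nonzero(l==i)
    print(n,"left",(xs.min(),ys[xs==xs.min()].mean()),"top",(xs[ys==ys.min()].mean(),ys.min()))
for th in(0,.3,.4,.5,.6,.7):
    f=lambda r,y,h:proj("scene",W(-r*np.cos(th)+h*-np.sin(th)*-1,y,.06+r*np.sin(th)+h*np.cos(th))).round(1).tolist()
    print(th,[f(r,y,.0035) for r,y in((.1,-.02),(.1,.02),(.068,-.02),(.068,.02))])
```

```text
0 left (np.int64(253), np.float64(219.0)) top (np.float64(255.5), np.int64(217))
now left (np.int64(256), np.float64(206.5)) top (np.float64(256.0), np.int64(206))
0 [[251.5, 217.9], [267.3, 211.2], [258.7, 227.4], [274.7, 220.4]]
0.3 [[252.4, 210.2], [268.6, 203.4], [259.5, 222.4], [275.8, 215.4]]
0.4 [[253.1, 208.2], [269.5, 201.5], [260.1, 221.2], [276.5, 214.1]]
0.5 [[254.1, 206.7], [270.7, 199.9], [260.9, 220.3], [277.4, 213.2]]
0.6 [[255.3, 205.5], [272.0, 198.6], [261.8, 219.6], [278.4, 212.5]]
0.7 [[256.8, 204.8], [273.7, 197.8], [262.8, 219.3], [279.6, 212.1]]
```

```bash
python3 -c "
from bench import *
s=get_state();print(s['eef_pos'],s['tool_rot'],s['joint_positions'])"
python3 -m inch '[[-0.002,-0.02,-0.01,0.12,-0.015,0],[-0.003,-0.045,-0.03,0.24,-0.03,0],[-0.003,-0.07,-0.055,0.362,-0.047,0],[-0.003,-0.07,-0.085,0.362,-0.047,0],[-0.003,-0.07,-0.0935,0.362,-0.047,0],[-0.003,-0.07,-0.0935,0.362,-0.047,0],[-0.003,-0.07,-0.0935,0.362,-0.047,0]]'
```

```text
[0.46488978 0.24203221 0.22954893] [-3.12333939 -0.31707568  1.44931699] [-0.28978835  0.18220335 -0.09172918  1.9764856  -0.35404386  0.87598212
 -0.28398321]
time_s: 11.95
eef_pos: [0.4616, 0.1718, 0.1356]
tool_rot: [-3.123, -0.603, 1.448]
ft_force: [0.6, 0.6, 1.0]
finger_gap: 0.0764
finger_force: 0.0
```

```bash
python3 -m inch '[[0.002,0.0115,-0.016,0,0,0],[0.004,0.023,-0.032,0,0,0],[0.006,0.0345,-0.0474,0,0,0],[0.006,0.0345,-0.0474,0,0,0],[0.006,0.0345,-0.0474,0,0,0]]'
python3 -m inch '[[0,0,0,0,0,0],[0,0,0,0,0,0],[0,0,0,0,0,0],[0,0,0,0,0,0]]' 0.3
```

```text
time_s: 12.37
eef_pos: [0.4681, 0.2078, 0.0898]
tool_rot: [-3.127, -0.604, 1.453]
ft_force: [0.3, -0.7, 0.3]
finger_gap: 0.0767
finger_force: 0.0
time_s: 12.7
eef_pos: [0.4684, 0.2063, 0.0895]
tool_rot: [-3.127, -0.604, 1.451]
ft_force: [0.1, 0.6, 2.8]
finger_gap: 0.0387
finger_force: 59.8
```

```bash
python3 -m inch '[[-0.0002,-0.0016,0.0041,0.063,-0.008,0],[-0.0004,-0.0032,0.0082,0.126,-0.016,0],[-0.0006,-0.0052,0.0122,0.19,-0.024,0],[-0.0009,-0.0072,0.016,0.252,-0.033,0],[-0.0009,-0.0072,0.016,0.252,-0.033,0],[-0.0009,-0.0072,0.016,0.252,-0.033,0],[-0.0009,-0.0072,0.016,0.252,-0.033,0],[-0.0009,-0.0072,0.016,0.252,-0.033,0]]'
cat > lid.py <<'E'
from h import *
im=capture("scene").astype(int);a=cv2.imread("pics/scene0.png")[...,::-1].astype(int);d=np.abs(im-a).max(2)
pts=np.array([proj("scene",W(x,y,.066)) for x,y in((.08,-.06),(.08,.06),(.145,.06),(.145,-.06))]).astype(np.int32)
m=np.zeros(d.shape,np.uint8);cv2.fillPoly(m,[pts],1);print("lid diff",d[m>0].mean())
for r in masks_of("scene","lid_front")[:1]:
    ys,xs=np.nonzero(r["pixels"]);print(r["conf"],len(xs),xs.min(),xs.max(),ys.min(),ys.max())
E
python3 lid.py
```

```text
time_s: 13.37
eef_pos: [0.4673, 0.1992, 0.105]
tool_rot: [-3.13, -0.803, 1.453]
ft_force: [1.1, 0.3, 4.5]
finger_gap: 0.0389
finger_force: 60.8
lid diff 7.7075
0.91 4039 272 355 241 317
```

```bash
python3 -m inch '[[0,0,0,0,0,0],[0,0,0,0,0,0],[0,0,0,0,0,0],[0,0,0,0,0,0],[0,0,0,0,0,0],[0,0,0,0,0,0],[0,0,0,0,0,0],[0,0,0,0,0,0]]'; python3 lid.py
```

```text
time_s: 14.13
eef_pos: [0.4673, 0.1994, 0.1048]
tool_rot: [-3.13, -0.803, 1.453]
ft_force: [2.5, 1.6, 5.5]
finger_gap: 0.0389
finger_force: 60.8
lid diff 20.058
0.79 3839 281 356 241 317
```

The lid is springing open, with its mask changing while the arm is still. I'll release and retreat straight up, away from the lid.

```bash
python3 -m inch '[[0,0,0,0,0,0],[0,0,0,0,0,0],[0,0,0,0,0,0],[0,0,0,0,0,0]]' 0.9
python3 -m inch '[[0,0,0.02,0,0,0],[0,0,0.045,0,0,0],[0,0,0.08,0,0,0],[0,0.02,0.11,-0.15,0.02,0],[0,0.05,0.14,-0.3,0.04,0],[0,0.08,0.16,-0.45,0.06,0],[0,0.11,0.16,-0.6,0.08,0],[0,0.14,0.16,-0.75,0.1,0]]'; python3 lid.py
python3 -m inch '[[0,0.02,0,-0.1,0,0],[0,0.04,0,-0.2,0.02,0],[0,0.04,0,-0.2,0.02,0],[0,0.04,0,-0.2,0.02,0],[0,0.04,0,-0.2,0.02,0],[0,0.04,0,-0.2,0.02,0],[0,0.04,0,-0.2,0.02,0],[0,0.04,0,-0.2,0.02,0]]'; python3 lid.py
```

```text
time_s: 14.57
eef_pos: [0.4667, 0.1993, 0.1044]
tool_rot: [-3.128, -0.803, 1.452]
ft_force: [0.0, 0.6, -0.0]
finger_gap: 0.0767
finger_force: 0.0
time_s: 15.23
eef_pos: [0.4659, 0.2906, 0.2513]
tool_rot: [-3.107, -0.432, 1.451]
ft_force: [0.9, -1.3, -0.8]
finger_gap: 0.077
finger_force: 0.0
lid diff 58.516
0.98 3511 288 357 240 317
time_s: 16.0
eef_pos: [0.4656, 0.3294, 0.2494]
tool_rot: [-3.106, -0.277, 1.452]
ft_force: [-0.6, 1.0, 0.3]
finger_gap: 0.0768
finger_force: 0.0
lid diff 60.6065
0.64 3472 288 356 241 316
```

Run:
```python
from h import *
o=blobs("scene");print(o["red"],o["black"])
for c in("scene","top"):
    capture(c)
    for t,z in(("thread_block_mid",.009),("tape_roll_mid",.007),("spool_navy_mid",.016)):
        for r in spot_in(c,t)[:1]: print(c,t,round(r["conf"],2),ray(c,r["position"],z).round(3))
print(get_state()["ft_force"]);close_job()
```

```text
(83, np.int64(287), np.int64(299), np.int64(215), np.int64(289)) [([332, 190, 53, 42, 1029], [366.0, 204.2]), ([259, 199, 24, 40, 270], [271.8, 217.6]), ([278, 277, 17, 35, 211], [285.9, 292.4])]
scene thread_block_mid 0.73 [0.355 0.324 0.009]
scene tape_roll_mid 0.72 [0.573 0.322 0.007]
scene spool_navy_mid 0.51 [0.59  0.433 0.016]
top spool_navy_mid 0.51 [0.588 0.454 0.016]
[0.75989733 0.3567934  0.17179707]
the job is handed in; nothing more can be done
```

The case is open: the red tab swung freely to the case's +y side and still sits about 0.75 rad aside, the lid measures at its wide-open stop (about 1.25 rad), the wax block, tape and spool read within about 1 cm of where they started (about 2 cm in one coarse spool reading), and I handed the job in at about 16 s; the lever had to go to about 0.8 rad, because at 0.55–0.6 the lid stayed shut.

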